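Offer the glass eye and its ferrule to the carved fish

TASK

The carver is about to set the fish's eye. With the tray still standing on the bench, slip the brass ferrule that fits over the tray's steel pin, right down onto the board, and let it go; leave the ferrule that is too tight on the bench. Then lift the tray by its upright handle without ever tipping the loose glass eye out of its pocket, carry it to the fish panel, and finish still holding it: level and still, with the pocket straight above the empty eye socket and the tray about 10 cm above it; do not touch the panel and leave everything else on the bench as it lies.

Things in the scene. Friction and masses are not known exactly. Their poses are not given: they have to be found in the camera images.
- tray: Loose wooden tray, board 200 x 100 x 16 mm, 0.25 to 0.4 kg, standing flat on the bench. Origin: centre of its underside; x along its length, y across, z up. On its x axis: round pocket at x = +70 mm, upright handle at the centre (x = 0), steel pin at x = -70 mm. The ferrule must be gripped across the tray's y direction to keep the fingers off the handle when placed.
- tray_grip (a point): Point in the middle of the tray's handle to grip at, 54 mm above the tray's underside. The handle is an upright dark wood block 44 mm along the tray's x, 18 mm thick along its y (grip across y), its top 71 mm above the tray's underside. It is the balance point of the tray.
- pocket (a point): Centre of the glass eye when it rests in the middle of the pocket: 22 mm above the tray's underside (10 mm above the pocket floor). The pocket is a round recess 27 mm across and 4 mm deep in the board's top; the eye can roll a few mm about in it.
- pin_tip (a point): Top of the steel pin, 46 mm above the tray's underside, 30 mm above the board's top. The pin is 21 mm in diameter for 20 mm, then tapers to 8 mm across at the tip.
- eye_center (a point): Centre of the glass eye, a loose white glass ball 20 mm in diameter, 12 g, lying in the tray's pocket.
- ferrule_wide_mid (a point): Centre (half-way up, on the axis) of the ferrule that fits the pin: brass sleeve standing on end, 30 mm outside diameter, 36 mm tall, bore 24 mm (thin wall), 60 g.
- ferrule_narrow_mid (a point): Centre (half-way up, on the axis) of the ferrule that does not fit: brass sleeve standing on end, 30 mm outside diameter, 36 mm tall, bore 15 mm (thick wall), 90 g.
- socket (a point): The empty eye socket of the carved fish, a dark round 20 mm across on the upper side of its head, 54 mm above the bench. The wooden fish lies on a dark framed panel 150 x 240 mm, fixed to the bench, highest point about 60 mm above it.
- plaque: The fixed fish panel. Origin: centre of its underside at bench height; x across the fish (150 mm), y along it towards the head (240 mm). The socket lies at x = -6, y = +70 mm.
- sanding_block: Bystander, to be left alone: cork sanding block 45 x 90 x 30 mm. Origin: on its underside.
- paint_pot: Bystander, to be left alone: small paint pot, 44 mm across, 50 mm tall. Origin: on its underside.
- varnish_jar: Bystander, to be left alone: amber jar with black lid, 52 mm across, 65 mm tall. Origin: on its underside.
- offcut: Bystander, to be left alone: pale wood offcut 50 x 100 x 22 mm. Origin: on its underside.
- rasp_driver: Bystander, to be left alone: screwdriver, 190 mm long, lying. Origin: on its underside.
- gouge: Bystander, to be left alone: carving gouge, 195 mm long, 20 mm high, lying. Origin: on its underside.
- wood_wedge: Bystander, to be left alone: flat wood block 40 x 70 x 18 mm. Origin: on its underside.
Mind the look-alikes: they are no part of the job. Leave any blue look-alike of the part that bears ferrule_wide_mid alone.

How it is judged:
On the way, in this order (a step that is already met when the one before it is completed fails the run):
1. the fitting ferrule sits down over the pin, let go, with the tray standing on the bench and the eye in its pocket (x of ferrule_wide_mid in the frame of tray between -0.077 and -0.063 m and y of ferrule_wide_mid in the frame of tray between -0.007 and 0.007 m and z of ferrule_wide_mid in the frame of tray below 0.039 m and distance between eye_center and pocket below 0.016 m and contact force between the fingers and ferrule_wide below 0.1 N and height (world z) of tray below 0.008 m), for 0.2 s.
2. the tray is lifted clear of the bench with the eye in its pocket and the ferrule on the pin (x of ferrule_wide_mid in the frame of tray between -0.077 and -0.063 m and y of ferrule_wide_mid in the frame of tray between -0.007 and 0.007 m and z of ferrule_wide_mid in the frame of tray below 0.039 m and distance between eye_center and pocket below 0.016 m and height (world z) of tray above 0.05 m), for 0.2 s.
At the end, for the whole second after the job is handed in: Gripped (over 1 N), the tray hangs 110 to 220 mm above the bench, within 0.10 rad of level, still (under 30 mm/s), pocket within 30 mm of plumb over the socket, eye in the pocket, wide ferrule within 7 mm of the pin axis and 5 mm of seated, narrow one upright or lying on the bench (x of ferrule_wide_mid in the frame of tray between -0.077 and -0.063 m and y of ferrule_wide_mid in the frame of tray between -0.007 and 0.007 m and z of ferrule_wide_mid in the frame of tray below 0.039 m and distance between eye_center and pocket below 0.016 m and angle between tray's own z axis and vertical below 0.1 rad and height (world z) of tray between 0.11 and 0.22 m and horizontal distance between pocket and socket below 0.03 m and linear speed of tray below 0.03 m/s and angular speed of tray below 0.2 rad/s and contact force between the fingers and tray above 1 N and contact force between tray and plaque below 0.1 N and height (world z) of ferrule_narrow_mid below 0.03 m); the arm keeps its last pose, push and grip.
It fails at once if the eye leaves its pocket (distance between eye_center and pocket above 0.022 m).
It fails at once if the tray is tipped more than about 23 degrees (angle between tray's own z axis and vertical above 0.4 rad).
It fails at once if the fish panel is touched with more than 1 N (contact force between plaque and anything else above 1 N).
It fails at once if another thing on the bench is moved more than 30 mm (distance of any of sanding_block, paint_pot, varnish_jar, offcut, rasp_driver, gouge, wood_wedge from where it was at the start of the episode above 0.03 m).
It also fails if it takes over 69 s, if anything falls off the work surface, if the arm or the gripper's body presses on something with over 40 N, if the wrist force passes 120 N, or if a joint passes its speed limit or range.

ROBOT

A 6-joint arm with a two-finger parallel gripper is mounted at the origin on the work surface. World frame = base frame: x ahead of the robot, y to its left, z up, the work surface at z = 0. Lengths are in m, angles in rad, forces in N, time in s.
With the tool pointing down it reaches from about 0.25 to 0.8 m from the base axis. Payload 3.9 kg.
Tool frame: the origin (TCP) lies on the centre line of the jaws, within the pads' length; the fingertips stand 8 mm ahead of it and the grasp point (between the pads) lies 11 mm behind it (finger_overhang is the distance from the TCP to the fingertips, in m); z points along the fingers, y is the direction in which the jaws open and shut (so a half turn about z gives the same grasp; the last joint's range is limited). The gripper opens to 85 mm and grips with 20 to 120 N. Pads are 22 mm wide; open, the fingers measure 114 mm over their backs; the gripper's body (76 mm by 85 mm) begins 54 mm behind the grasp point. The pads swing forward as they close: fully open they stand 13 mm farther back than shut.
Start: joints at [-1.289, 0.26, -0.138, 1.173, 0, 1.571], TCP at [0.146, -0.504, 0.239] pointing down, gripper open.
Joint ranges: [-2.78, 2.78], [-0.83, 1.72], [-1.28, 1.37], [-1.9, 2.12], [-1.57, 1.48], [-3.14, 3.14]. Speed limits (rad/s): [2.57, 2.57, 3.14, 3.14, 3.14, 3.14].

INTERFACE

Orientations are given as a unit quaternion [w, x, y, z].
In Python, from bench import * gives the robot as it stands.
- The arm moves only by the tool jog_arm, never from a script. Its argument "targets" is a list of rows, each a list of 6 numbers: the shift along the tool's x, y, z in cm, then the turn, a rotation vector about the tool's x, y, z in rad. In form: [[x, y, z, wx, wy, wz], ...]. A call has exactly 8 rows; each row shifts and turns the pose as measured when the row begins, along the tool's axes as they then stand; what a row does not reach is not made up. A row lasts 1/12 s, in which the tool goes at most 41.7 mm and 7.16 degrees, less where a joint would pass 70% of its speed; a pose out of reach is approached as far as the arm can. A call is refused whole if a number of a shift passes 4.17 or a number of a turn 0.125, either way. A call with a gripper value outside its range is refused whole. "jaw" is the closure, from -1 (fully open) to 1 (shut), set as the call begins (left out, the last holds). The fingers move at their own pace and stop on an object; "squeeze" is the grip in N (left out, the last holds). Time passes only in rows, so rows that do not move let the fingers close, or fill a call up. It gives the time, the measured TCP pose, the force and the opening at its end, in the units of the state.
- get_state(): the state, without advancing time (a new reading comes with each control period).
- grab_frame(name): name is "scene" or "top" or "wrist"; returns the picture (400x640x3 uint8, blue, green, red); there is no depth.
- camera_model(name): a dict with "intrinsics" (3x3 intrinsics, pixels), "R" (3x3) and "t" (3): a world point X has camera coordinates R X + t. Camera axes: x right, y down, z forward; pixel columns grow to the right and rows downward; lengths in m; the calibration is good to about 2 mm. A picture is of the moment at which its call begins: read the wrist's pose just before it. camera_model takes no time and is no camera call; for the wrist camera it gives the pose at the moment of the call.
- finish_job(): hands the job in, once; it reports no verdict.
The state is a dict: "time": time; "joints": joint angles; "qvel": joint speeds; "joint_efforts": joint torques, N m; "ee_pos": TCP position; "tool_rot": TCP orientation; "wrist_force": force on the tool from outside, world axes, zero at the start; "moment": the same for the moment, N m; "grip_width": opening from 0.0 (shut) to 1.0 (fully open).
Only numpy, scipy, OpenCV 4.12 (cv2) and the standard library are available. Lean on these libraries where they do the work, as an engineer would, in place of code of your own. Each camera call takes 0.05 s, during which the arm holds its last target.

## Working session

There is one attempt and no reset: what is moved stays moved. The work goes in short steps, Python scripts to look and compute and a tool call to move; the robot and the scene stay as the last step left them, time stands still between calls to the robot, and variables do not carry over. Pictures are saved under pics/ and viewed, and the job is handed in when it is done.

Besides the shell and the picture viewer there is one more tool, called after "Call:" as name(argument=value, ...) on one line, values as JSON. jog_arm: Moves the arm, as the interface text tells. Its arguments: {"type":"object","properties":{"targets":{"type":"array"},"jaw":{"type":"number"},"squeeze":{"type":"number"}},"required":["targets"]}

```bash
mkdir -p pics; ls; python3 - <<'E'
from bench import *
import cv2
s=get_state();print(s)
for n in("scene","top","wrist"):
    m=camera_model(n);print(n,m)
    cv2.imwrite(f"pics/{n}0.png",grab_frame(n))
E
```

```text
pics
{'time': 0.0, 'joints': array([-1.28901203e+00,  2.60677206e-01, -1.39420803e-01,  1.17272429e+00,
        1.89367846e-06,  1.57078534e+00]), 'qvel': array([-3.40753317e-04, -4.21946434e-05, -1.74540828e-03, -8.68685675e-04,
       -5.80198522e-04,  5.57220482e-04]), 'joint_efforts': array([-2.75823855e-03, -4.05676067e+01,  2.53922886e+01,  1.85669441e-02,
       -5.21251445e-05, -2.60930690e-06]), 'ee_pos': array([ 0.14579195, -0.50361935,  0.23844892]), 'tool_rot': array([-1.00308188e-03,  9.90089830e-01,  1.40431844e-01, -1.41307050e-04]), 'wrist_force': array([0.36849988, 0.44472864, 0.98699436]), 'moment': array([-0.02827629, -0.00598907, -0.02288469]), 'grip_width': 0.9980496740132621}
scene {'intrinsics': array([[461.82305783,   0.        , 327.72358318],
       [  0.        , 461.82305783, 199.58424456],
       [  0.        ,   0.        ,   1.        ]]), 'R': array([[-0.75683938,  0.65347387, -0.01288596],
       [ 0.53282411,  0.6054472 , -0.59121245],
       [-0.37854011, -0.45431881, -0.80641292]]), 't': array([ 0.40646115, -0.24735965,  1.32861378])}
top {'intrinsics': array([[392.66622243,   0.        , 322.5831989 ],
       [  0.        , 392.66622243, 201.62312151],
       [  0.        ,   0.        ,   1.        ]]), 'R': array([[-0.01025945, -0.99978669, -0.01792548],
       [-0.99558908,  0.01188497, -0.09306519],
       [ 0.09325838,  0.01689162, -0.99549864]]), 't': array([0.03176416, 0.52549152, 1.01335674])}
wrist {'intrinsics': array([[297.80191429,   0.        , 320.85539355],
       [  0.        , 297.80191429, 199.32743852],
       [  0.        ,   0.        ,   1.        ]]), 'R': array([[ 0.27766529, -0.96067479, -0.0024355 ],
       [-0.91807559, -0.26609766,  0.29381839],
       [-0.282912  , -0.0793472 , -0.95585816]]), 't': array([-0.52309683, -0.03797927,  0.38103418])}
```

View pics/scene0.png

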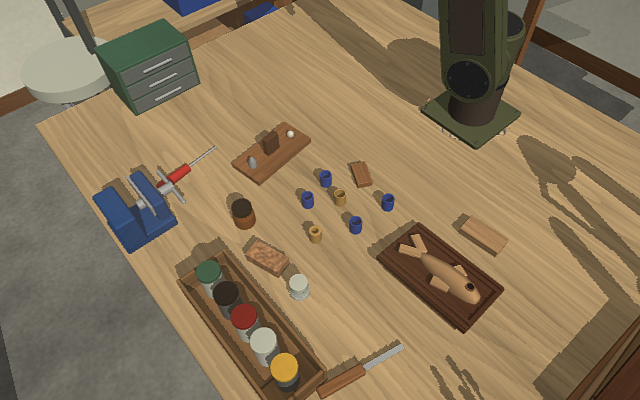

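View pics/top0.png

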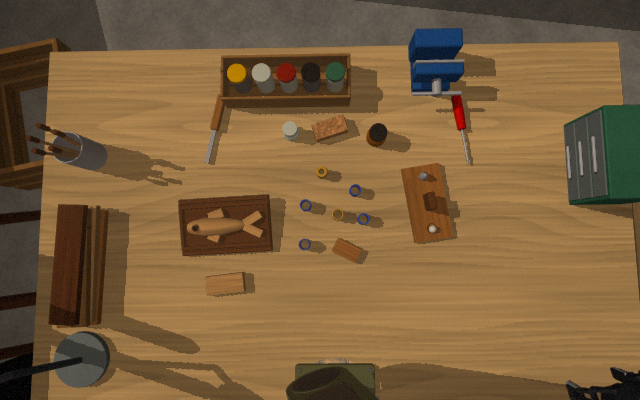

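View pics/wrist0.png

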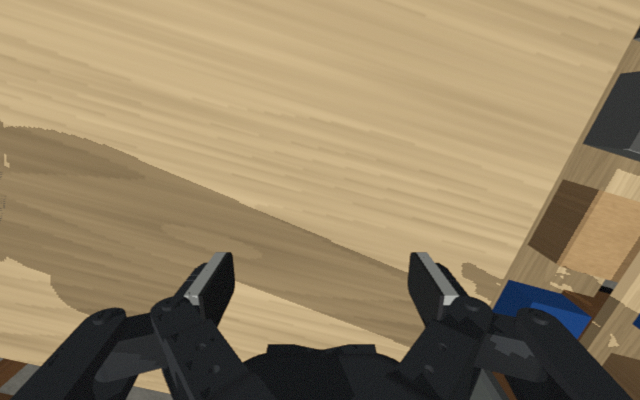

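The scene and top views show the tray (top view ~(428,203)), two brass ferrules at (322,173) and (338,214), and four blue look-alikes. The fish panel is at (226,226), with its socket near (195,228). I'll enlarge these areas next.

```bash
cat > h.py <<'E'
from bench import *
import cv2, numpy as np
from scipy.spatial.transform import Rotation as Rot
def crop(img,x0,y0,w,h,k,name):
    cv2.imwrite("pics/"+name,cv2.resize(img[y0:y0+h,x0:x0+w],None,fx=k,fy=k,interpolation=cv2.INTER_CUBIC))
def ray(m,u,v,z):
    K,R,t=m["intrinsics"],np.array(m["R"]),np.array(m["t"])
    C=-R.T@t; d=R.T@np.linalg.inv(K)@np.array([u,v,1.])
    return C+d*(z-C[2])/d[2]
def proj(m,X):
    c=m["R"]@np.array(X)+m["t"]; p=m["intrinsics"]@c; return p[:2]/p[2]
E
python3 - <<'E'
from h import *
t=cv2.imread("pics/top0.png");s=cv2.imread("pics/scene0.png")
crop(t,290,155,90,105,6 if 0 else 5,"t_fer.png")
crop(t,395,155,70,95,6,"t_tray.png")
crop(t,170,185,110,80,7,"t_fish.png")
crop(s,290,155,115,95,6,"s_fer.png")
crop(s,225,115,95,75,8,"s_tray.png")
crop(s,370,215,140,120,5,"s_fish.png")
E
```

```text
(no output)
```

View pics/t_fer.png

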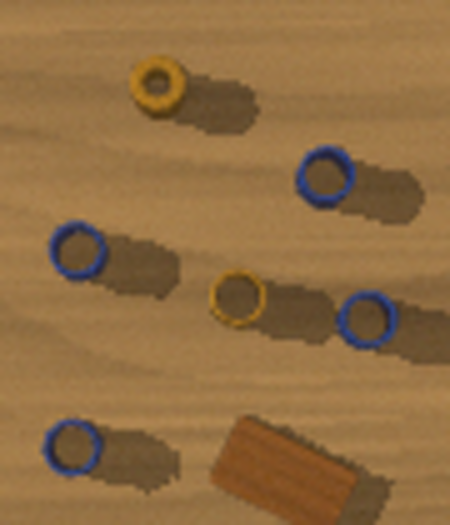

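View pics/t_tray.png

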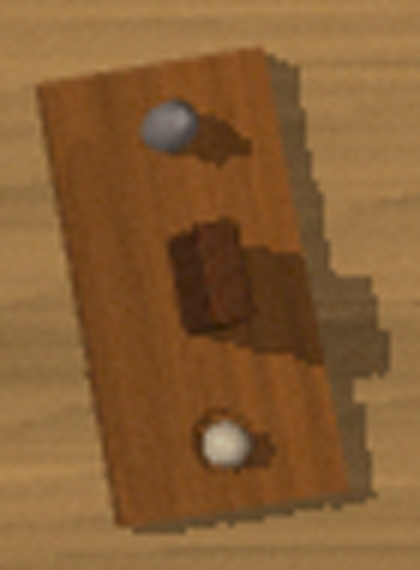

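View pics/t_fish.png

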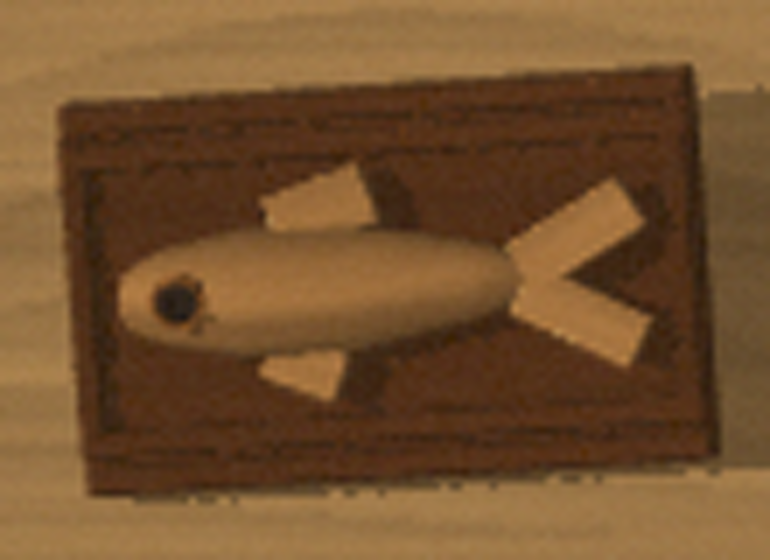

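View pics/s_fer.png

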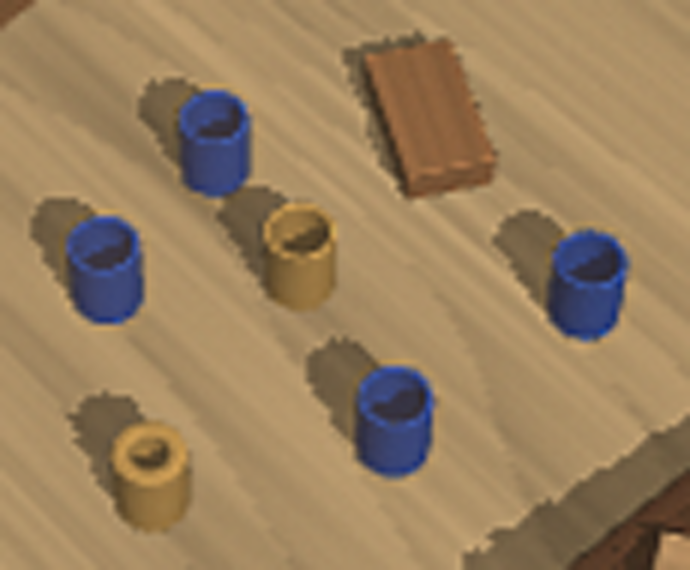

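View pics/s_tray.png

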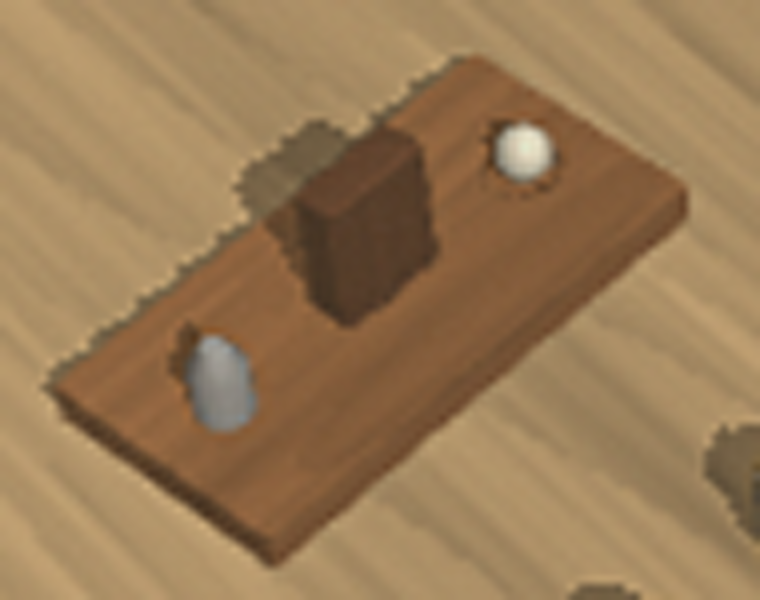

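View pics/s_fish.png

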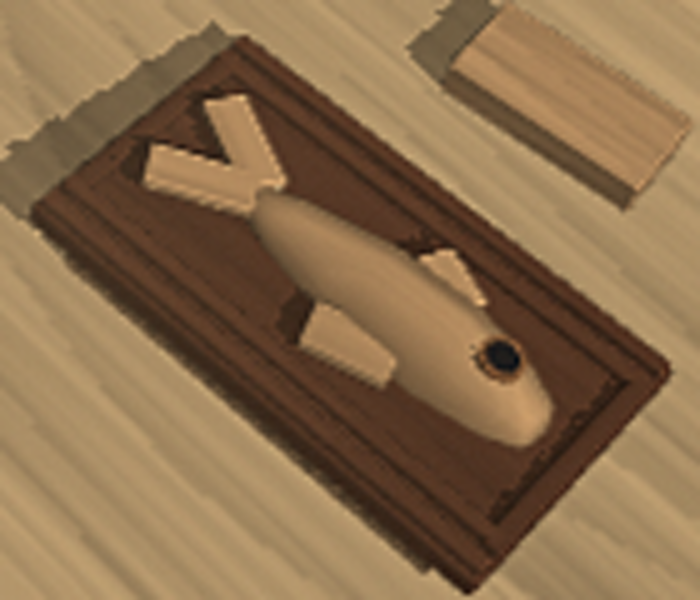

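The wide, thin-walled ferrule is the brass one at top (337.5,214). The thick-walled one is at (321.5,172). Next I'll work out positions.

```bash
python3 - <<'E'
from h import *
T=camera_model("top");S=camera_model("scene")
def c(m,x0,y0,k,X,Y,z): return ray(m,x0+(X+.5)/k-.5,y0+(Y+.5)/k-.5,z)
np.set_printoptions(precision=4,suppress=True)
# top faces
for n,X,Y in [("wide",238,297),("narrow",158,86),("b1",326,177),("b2",79,251),("b3",368,320),("b4",73,447)]:
    print(n,c(T,290,155,5,X,Y,.036))
for n,X,Y in [("wide",300,229),("narrow",150,448),("b1",104,242),("b2",396,394),("b3",215,117),("b4",590,258)]:
    print("S",n,c(S,290,155,6,X,Y,.036))
print("tray")
tc=[(40,87),(263,48),(350,488),(120,526)]
P=np.array([c(T,395,155,6,x,y,.016) for x,y in tc]);print(P,P.mean(0))
sc=[(475,57),(687,190),(275,553),(55,385)]
P2=np.array([c(S,225,115,8,x,y,.016) for x,y in sc]);print(P2,P2.mean(0))
print("eye",c(T,395,155,6,226,443,.022),c(S,225,115,8,525,152,.022))
print("handle top",c(T,395,155,6,222,272,.071),c(S,225,115,8,362,172,.071))
print("pintip",c(S,225,115,8,212,340,.046))
print("socket",c(T,170,185,7,178,300,.054),c(S,370,215,5,502,357,.054))
pl=[(60,104),(692,66),(718,455),(90,493)]
P=np.array([c(T,170,185,7,x,y,.02) for x,y in pl]);print(P,P.mean(0))
E
```

```text
wide [ 0.4919 -0.012   0.036 ]
narrow [0.6037 0.0286 0.036 ]
b1 [ 0.5543 -0.0589  0.036 ]
b2 [0.517  0.0708 0.036 ]
b3 [ 0.4792 -0.0794  0.036 ]
b4 [0.415  0.0745 0.036 ]
S wide [ 0.4875 -0.0127  0.036 ]
S narrow [0.6003 0.0278 0.036 ]
S b1 [ 0.5512 -0.06    0.036 ]
S b2 [0.5128 0.0717 0.036 ]
S b3 [ 0.4751 -0.0799  0.036 ]
S b4 [0.41  0.075 0.036]
tray
[[ 0.6116 -0.1855  0.016 ]
 [ 0.6279 -0.2851  0.016 ]
 [ 0.432  -0.3157  0.016 ]
 [ 0.4164 -0.2148  0.016 ]] [ 0.522  -0.2503  0.016 ]
[[ 0.4282 -0.3138  0.016 ]
 [ 0.4133 -0.215   0.016 ]
 [ 0.611  -0.1798  0.016 ]
 [ 0.6241 -0.2845  0.016 ]] [ 0.5192 -0.2483  0.016 ]
eye [ 0.4521 -0.2608  0.022 ] [ 0.4469 -0.2608  0.022 ]
handle top [ 0.5225 -0.249   0.071 ] [ 0.5184 -0.2482  0.071 ]
pintip [ 0.5862 -0.2418  0.046 ]
socket [0.4604 0.3538 0.054 ] [0.4552 0.3548 0.054 ]
[[0.5368 0.4124 0.02  ]
 [0.5484 0.1703 0.02  ]
 [0.4011 0.1601 0.02  ]
 [0.3892 0.3974 0.02  ]] [0.4689 0.2851 0.02  ]
```

```bash
cat >> h.py <<'E'
import sys
YAW=0.1536
def Rt(yaw):
    c,s=np.cos(yaw),np.sin(yaw)
    return np.array([[c,s,0],[s,-c,0],[0,0,-1.]])
def go(p,yaw=YAW):
    st=get_state();q=st["tool_rot"];R=Rot.from_quat([q[1],q[2],q[3],q[0]]).as_matrix()
    d=R.T@(np.array(p)-st["ee_pos"])*100
    w=Rot.from_matrix(R.T@Rt(yaw)).as_rotvec()
    n=max(1,np.abs(d).max()/4.17,np.abs(w).max()/.125)
    print("t%.2f"%st["time"],"pos",st["ee_pos"].round(4),"shift cm",d.round(2),"turn",w.round(3),"rows>=%.1f"%n,"grip",round(st["grip_width"],3),"F",st["wrist_force"].round(1))
E
python3 -c "
from h import *
go([.49,-.0123,.2])"
```

```text
t0.15 pos [ 0.1458 -0.5038  0.2387] shift cm [ 46.73 -37.64   3.92] turn [-0.002  0.     0.128] rows>=11.2 grip 1.0 F [-0.2 -0.3  0.6]
```

Call:
jog_arm(targets=[[3, -2.4, 0, 0, 0, 0.02], [3, -2.4, 0, 0, 0, 0.02], [3, -2.4, 0, 0, 0, 0.02], [3, -2.4, 0, 0, 0, 0.02], [3, -2.4, 0, 0, 0, 0.02], [3, -2.4, 0, 0, 0, 0.02], [3, -2.4, 0, 0, 0, 0], [3, -2.4, 0, 0, 0, 0]], jaw=-0.06, squeeze=30)

```text
time: 0.82
ee_pos: [0.3427, -0.2632, 0.2353]
tool_rot: [-0.0, 0.998, 0.069, -0.001]
wrist_force: [0.1, 0.2, -0.1]
grip_width: 0.531
```

```bash
python3 -c "
from h import *
go([.49,-.0123,.2])"
```

```text
t0.82 pos [ 0.3427 -0.2632  0.2353] shift cm [ 18.07 -22.81   3.5 ] turn [-0.001  0.003 -0.015] rows>=5.5 grip 0.531 F [ 0.1  0.2 -0.1]
```

Call:
jog_arm(targets=[[2.6, -3.2, 0.5, 0, 0, 0], [2.6, -3.2, 0.5, 0, 0, 0], [2.6, -3.2, 0.5, 0, 0, 0], [2.6, -3.2, 0.5, 0, 0, 0], [2.6, -3.2, 0.5, 0, 0, 0], [2.6, -3.2, 0.5, 0, 0, 0], [2.4, -3.2, 0.5, 0, 0, -0.015], [0, 0, 0, 0, 0, 0]])

```text
time: 1.48
ee_pos: [0.4936, -0.0085, 0.1995]
tool_rot: [-0.0, 0.997, 0.081, 0.001]
wrist_force: [0.2, -0.2, -0.2]
grip_width: 0.531
```

```bash
python3 -c "
from h import *
go([.49,-.0123,.2])
m=camera_model('wrist')
cv2.imwrite('pics/w1.png',grab_frame('wrist'))
go([.49,-.0123,.2])
print(proj(m,[.49,-.0123,.036]),m)
"
```

```text
t1.48 pos [ 0.4936 -0.0085  0.1995] shift cm [-0.42  0.32 -0.05] turn [-0.    -0.003  0.008] rows>=1.0 grip 0.531 F [ 0.2 -0.2 -0.2]
t1.53 pos [ 0.4919 -0.0108  0.1996] shift cm [-0.22  0.12 -0.04] turn [ 0.002 -0.     0.006] rows>=1.0 grip 0.533 F [-0.8 -0.3  0.7]
[324.76025981 188.30974871] {'intrinsics': array([[297.80191429,   0.        , 320.85539355],
       [  0.        , 297.80191429, 199.32743852],
       [  0.        ,   0.        ,   1.        ]]), 'R': array([[ 1.60092596e-01, -9.87101608e-01, -8.81269685e-04],
       [-9.44202091e-01, -1.53395176e-01,  2.91465833e-01],
       [-2.87841574e-01, -4.58294253e-02, -9.56580834e-01]]), 't': array([-0.08649904,  0.43883551,  0.48423994])}
```

View pics/w1.png

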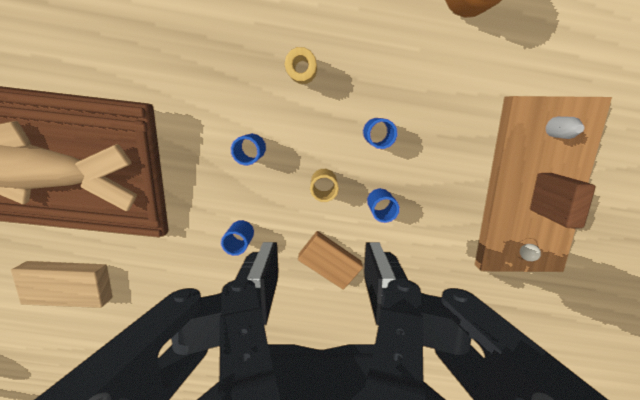

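Wrist view: wide brass ferrule at (323,185), clear of the blue ones, and the thick one at (301,65). I'll take one settled picture to refine the position.

```bash
python3 -c "
from h import *
m=camera_model('wrist')
f=grab_frame('wrist');crop(f,290,150,70,70,8,'w2.png')
crop(f,465,85,150,195,3,'w2t.png')
print(proj(m,[.49,-.0123,.036]))
np.save('w2R.npy',m['R']);np.save('w2t.npy',m['t'])
go([.49,-.0123,.2])"
```

```text
[322.55762729 185.99828307]
t1.58 pos [ 0.4908 -0.0126  0.1998] shift cm [-0.07 -0.04 -0.02] turn [0.003 0.001 0.004] rows>=1.0 grip 0.534 F [-0.  -0.3 -0.1]
```

View pics/w2.png

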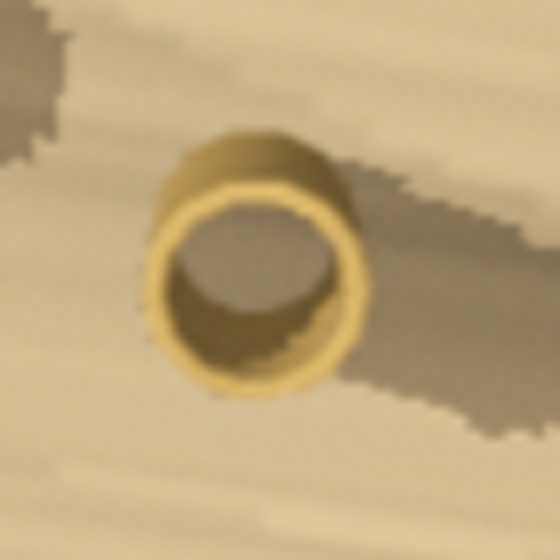

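View pics/w2t.png

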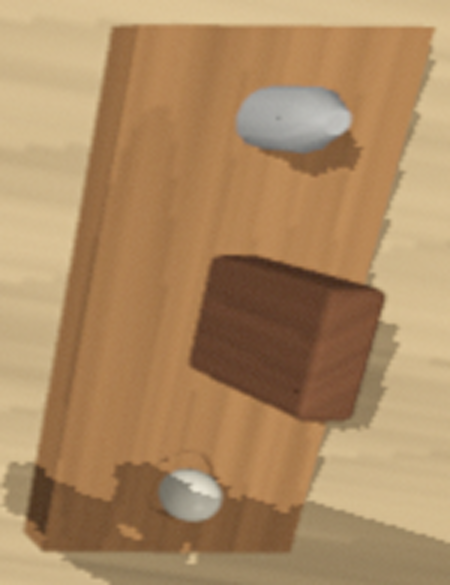

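The ring centre is at (321.8,185.8) against a predicted (322.6,186.0), so the position agrees to about 1 mm. Descending.

Call:
jog_arm(targets=[[-0.06, -0.1, 3, 0, 0, 0], [0, 0, 3, 0, 0, 0], [0, 0, 3, 0, 0, 0], [0, 0, 3, 0, 0, 0], [0, 0, 2, 0, 0, 0], [0, 0, 0.5, 0, 0, 0], [0, 0, 0, 0, 0, 0], [0, 0, 0, 0, 0, 0]])

```text
time: 2.25
ee_pos: [0.487, -0.0226, 0.0535]
tool_rot: [0.004, 0.997, 0.072, 0.001]
wrist_force: [-0.4, -0.4, 0.1]
grip_width: 0.535
```

```bash
python3 -c "
from h import *
go([.49,-.0117,.015])"
```

```text
t2.25 pos [ 0.487  -0.0226  0.0535] shift cm [ 0.45 -1.07  3.84] turn [ 0.008 -0.001 -0.01 ] rows>=1.0 grip 0.535 F [-0.4 -0.4  0.1]
```

Call:
jog_arm(targets=[[0.2, -0.5, 0, 0.004, 0, -0.005], [0.2, -0.4, 0, 0.004, 0, -0.005], [0, 0, 0, 0, 0, 0], [0, 0, 0, 0, 0, 0], [0, 0, 0, 0, 0, 0], [0, 0, 0, 0, 0, 0], [0, 0, 0, 0, 0, 0], [0, 0, 0, 0, 0, 0]])

```text
time: 2.92
ee_pos: [0.4955, -0.0131, 0.0603]
tool_rot: [0.0, 0.997, 0.077, 0.007]
wrist_force: [0.5, -0.2, 0.6]
grip_width: 0.528
```

```bash
python3 -c "
from h import *
go([.49,-.0117,.015])"
```

```text
t2.92 pos [ 0.4955 -0.0131  0.0603] shift cm [-0.58 -0.23  4.53] turn [ 0.001 -0.013 -0.   ] rows>=1.1 grip 0.528 F [ 0.5 -0.2  0.6]
```

```bash
python3 -c "
from h import *
for i in range(6):
    go([.49,-.0117,.015]); print(get_state()['qvel'].round(3)); grab_frame('scene')
"
```

```text
t2.92 pos [ 0.4955 -0.0131  0.0603] shift cm [-0.58 -0.23  4.53] turn [ 0.001 -0.013 -0.   ] rows>=1.1 grip 0.528 F [ 0.5 -0.2  0.6]
[ 0.001 -0.003  0.001  0.001 -0.001  0.   ]
t2.97 pos [ 0.4954 -0.0131  0.0603] shift cm [-0.57 -0.23  4.52] turn [ 0.001 -0.013 -0.   ] rows>=1.1 grip 0.532 F [-0.2 -0.1 -0.8]
[-0.     0.004 -0.001 -0.001  0.001  0.   ]
t3.02 pos [ 0.4953 -0.0131  0.0602] shift cm [-0.56 -0.23  4.51] turn [ 0.001 -0.013 -0.   ] rows>=1.1 grip 0.531 F [ 0.7 -0.5  0.3]
[-0.001  0.004 -0.005  0.001 -0.001  0.   ]
t3.07 pos [ 0.4952 -0.0132  0.0601] shift cm [-0.55 -0.23  4.51] turn [ 0.001 -0.013 -0.001] rows>=1.1 grip 0.529 F [ 0.2 -0.4  0. ]
[-0.     0.003 -0.004 -0.     0.003 -0.001]
t3.12 pos [ 0.4951 -0.0132  0.06  ] shift cm [-0.54 -0.23  4.5 ] turn [ 0.001 -0.013 -0.001] rows>=1.1 grip 0.528 F [ 0.6  0.7 -0. ]
[-0.001  0.002 -0.001  0.    -0.002  0.001]
t3.17 pos [ 0.4951 -0.0132  0.06  ] shift cm [-0.54 -0.23  4.49] turn [ 0.001 -0.013 -0.001] rows>=1.1 grip 0.532 F [-0.1 -1.9  0.4]
[-0.001  0.001 -0.     0.    -0.001  0.   ]
```

Call:
jog_arm(targets=[[-0.1, -0.04, 0.3, 0, -0.002, 0], [-0.1, -0.04, 0.3, 0, -0.002, 0], [-0.1, -0.04, 0.3, 0, -0.002, 0], [-0.1, -0.04, 0.3, 0, -0.002, 0], [-0.1, -0.04, 0.2, 0, -0.002, 0], [-0.04, -0.02, 0.1, 0, -0.002, 0], [0, 0, 0, 0, 0, 0], [0, 0, 0, 0, 0, 0]])

```text
time: 3.88
ee_pos: [0.488, -0.0117, 0.0424]
tool_rot: [0.0, 0.997, 0.076, -0.001]
wrist_force: [0.3, 0.3, -0.2]
grip_width: 0.53
```

```bash
python3 -c "
from h import *
go([.49,-.0117,.015])"
```

```text
t3.88 pos [ 0.488  -0.0117  0.0424] shift cm [0.21 0.02 2.74] turn [ 0.001  0.003 -0.001] rows>=1.0 grip 0.53 F [ 0.3  0.3 -0.2]
```

Call:
jog_arm(targets=[[0.06, 0, 0.3, 0, 0, 0], [0.05, 0, 0.4, 0, 0, 0], [0.05, 0, 0.4, 0, 0, 0], [0, 0, 0.4, 0, 0, 0], [0, 0, 0.4, 0, 0, 0], [0, 0, 0.3, 0, 0, 0], [0, 0, 0.2, 0, 0, 0], [0, 0, 0.1, 0, 0, 0]])

```text
time: 4.55
ee_pos: [0.4903, -0.0115, 0.015]
tool_rot: [0.0, 0.997, 0.076, -0.001]
wrist_force: [0.3, 0.3, -0.8]
grip_width: 0.532
```

```bash
python3 -c "
from h import *
go([.49,-.0117,.015])
cv2.imwrite('pics/w3.png',grab_frame('wrist'))
go([.49,-.0117,.015])"
```

```text
t4.55 pos [ 0.4903 -0.0115  0.015 ] shift cm [-0.03  0.01 -0.  ] turn [ 0.001  0.002 -0.001] rows>=1.0 grip 0.532 F [ 0.3  0.3 -0.8]
t4.60 pos [ 0.4901 -0.0115  0.0149] shift cm [-0.01  0.01 -0.01] turn [ 0.001  0.002 -0.001] rows>=1.0 grip 0.53 F [ 0.3 -0.3  0.1]
```

View pics/w3.png

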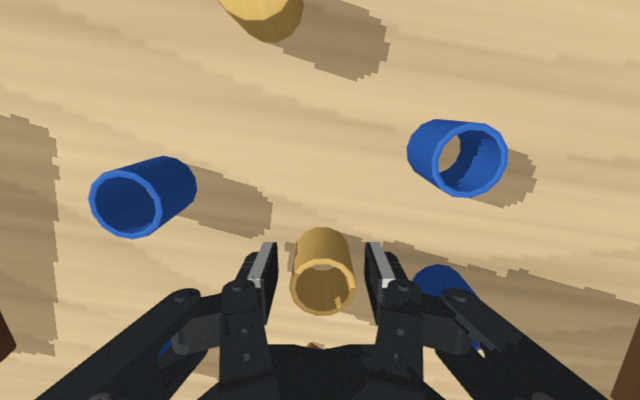

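The wide ferrule (323,270) sits centred between the pads. Closing the gripper.

Call:
jog_arm(targets=[[0, 0, 0, 0, 0, 0], [0, 0, 0, 0, 0, 0], [0, 0, 0, 0, 0, 0], [0, 0, 0, 0, 0, 0], [0, 0, 0, 0, 0, 0], [0, 0, 0, 0, 0, 0], [0, 0, 0, 0, 0, 0], [0, 0, 0, 0, 0, 0]], jaw=1, squeeze=30)

```text
time: 5.27
ee_pos: [0.4903, -0.0115, 0.0153]
tool_rot: [0.001, 0.997, 0.076, -0.001]
wrist_force: [-0.3, -0.8, -0.6]
grip_width: 0.35
```

Call:
jog_arm(targets=[[0, 0, -0.3, 0, 0, 0], [0, 0, -0.6, 0, 0, 0], [0, 0, -1, 0, 0, 0], [0, 0, -1.5, 0, 0, 0], [0, 0, -2, 0, 0, 0], [0, 0, -2, 0, 0, 0], [0, 0, -1.5, 0, 0, 0], [0, 0, -0.8, 0, 0, 0]])

```text
time: 5.93
ee_pos: [0.4876, -0.0114, 0.1166]
tool_rot: [0.0, 0.997, 0.076, -0.004]
wrist_force: [-0.1, -0.2, -0.4]
grip_width: 0.35
```

```bash
python3 -c "
from h import *
go([.59,-.2386,.14])
cv2.imwrite('pics/w4.png',grab_frame('wrist'))
go([.59,-.2386,.14])"
```

```text
t5.93 pos [ 0.4876 -0.0114  0.1166] shift cm [ 6.64 24.02 -2.4 ] turn [-0.     0.008 -0.001] rows>=5.8 grip 0.35 F [-0.1 -0.2 -0.4]
t5.98 pos [ 0.4887 -0.0114  0.1177] shift cm [ 6.55 24.   -2.26] turn [ 0.     0.005 -0.001] rows>=5.8 grip 0.347 F [ 0.6 -0.1  1.1]
```

View pics/w4.png

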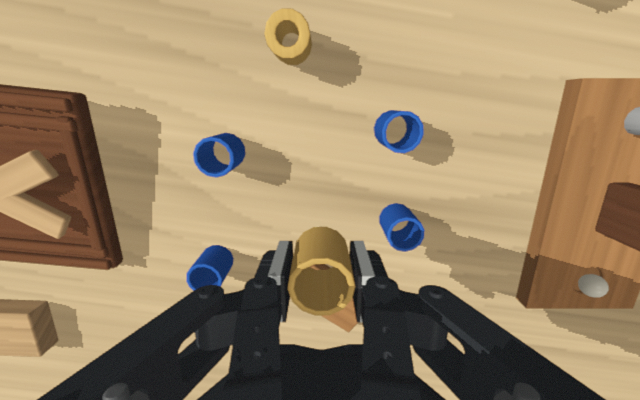

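Ferrule held; grip width is 0.35, about 30 mm. I'll stop short of the pin, over the handle, to measure the tray with the wrist camera.

Call:
jog_arm(targets=[[0, 1.5, -0.5, 0, 0, 0], [0, 3, -0.6, 0, 0, 0], [0, 3.5, -0.6, 0, 0, 0], [0, 3.5, -0.6, 0, 0, 0], [0, 3.5, -0.6, 0, 0, 0], [0, 3.5, -0.4, 0, 0, 0], [0, 2, -0.2, 0, 0, 0], [0, 1, 0, 0, 0, 0]])

```text
time: 6.65
ee_pos: [0.522, -0.2294, 0.1516]
tool_rot: [-0.001, 0.997, 0.081, -0.003]
wrist_force: [-0.4, 0.3, -1.3]
grip_width: 0.351
```

```bash
python3 -c "
from h import *
go([.501,-.2524,.17])"
```

```text
t6.65 pos [ 0.522  -0.2294  0.1516] shift cm [-2.46  1.92 -1.83] turn [-0.002  0.007  0.008] rows>=1.0 grip 0.351 F [-0.4  0.3 -1.3]
```

Call:
jog_arm(targets=[[-0.4, 0.3, -0.3, 0, 0.001, 0.001], [-0.4, 0.3, -0.3, 0, 0.001, 0.001], [-0.4, 0.3, -0.3, 0, 0.001, 0.001], [-0.4, 0.3, -0.3, 0, 0.001, 0.001], [-0.4, 0.3, -0.3, 0, 0.001, 0.001], [-0.2, 0.2, -0.2, 0, 0.001, 0.001], [-0.1, 0.1, -0.1, 0, 0, 0], [0, 0, 0, 0, 0, 0]])

```text
time: 7.32
ee_pos: [0.4974, -0.2483, 0.1692]
tool_rot: [-0.003, 0.997, 0.079, -0.003]
wrist_force: [-0.2, 0.7, 0.2]
grip_width: 0.345
```

```bash
python3 -c "
from h import *
grab_frame('wrist')
go([.501,-.2524,.17])
m=camera_model('wrist')
f=grab_frame('wrist');cv2.imwrite('pics/w5.png',f)
crop(f,230,110,180,130,4,'w5c.png')
np.savez('w5.npz',**m)
go([.501,-.2524,.17])
c=np.array([.5205,-.2493]);x=np.array([-.988,-.153]);y=np.array([.153,-.988])
for n,a,b,z in [('pin',-.07,0,.046),('c1',-.1,.05,.016),('c2',-.1,-.05,.016),('pinbase',-.07,0,.016)]:
  print(n,proj(m,[*(c+a*x+b*y),z]))
"
```

```text
t7.37 pos [ 0.4975 -0.2482  0.1691] shift cm [ 0.28  0.46 -0.09] turn [-0.007  0.005  0.004] rows>=1.0 grip 0.35 F [0.6 0.9 0.4]
t7.42 pos [ 0.4976 -0.2483  0.1689] shift cm [ 0.27  0.46 -0.12] turn [-0.007  0.005  0.004] rows>=1.0 grip 0.347 F [ 0.  -0.6 -0.4]
pin [329.05257603  84.8140704 ]
c1 [385.90603719  50.74792033]
c2 [271.90892748  50.44777906]
pinbase [328.44957538  87.08010457]
```

View pics/w5.png

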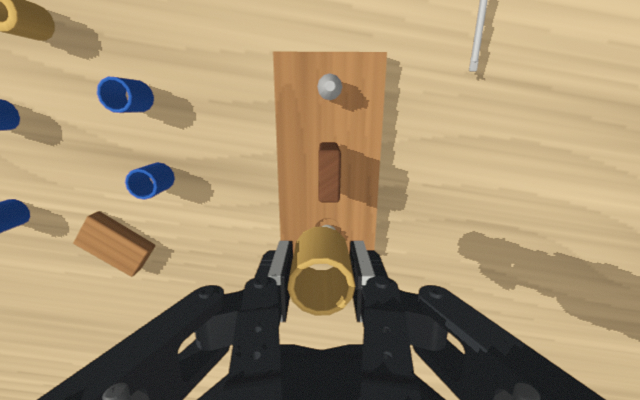

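View pics/w5c.png

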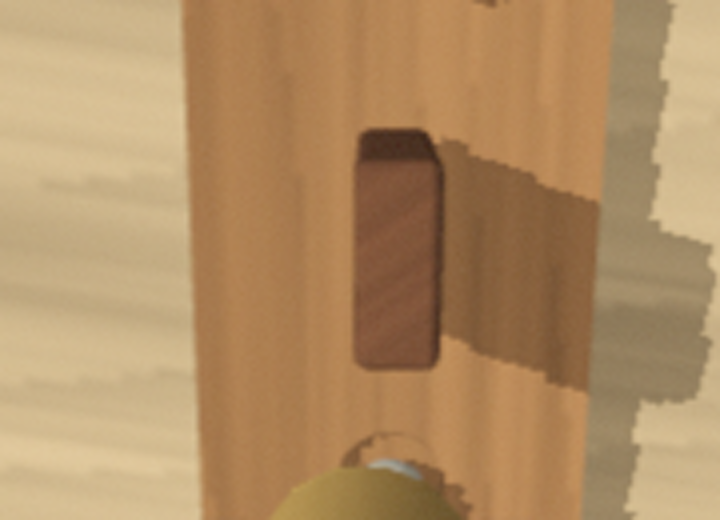

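```bash
python3 -c "
from h import *
f=cv2.imread('pics/w5.png');crop(f,265,40,130,90,6,'w5d.png')"
```

```text
(no output)
```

View pics/w5d.png

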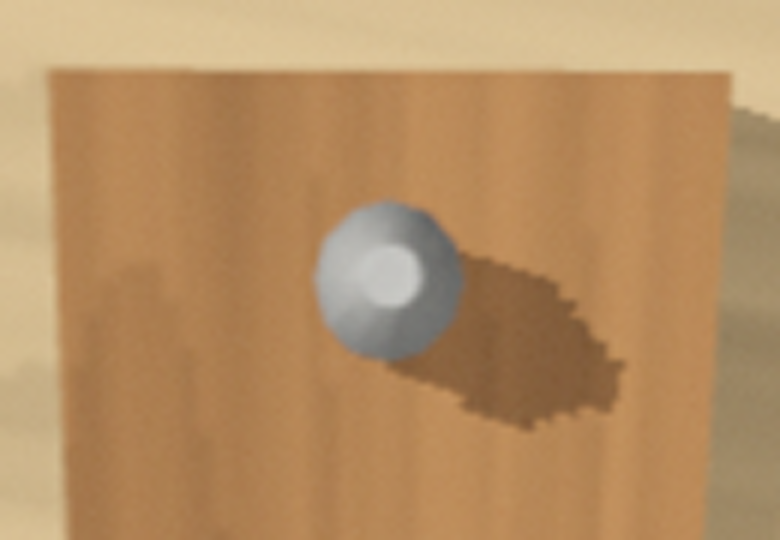

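```bash
python3 -c "
from h import *
m=dict(np.load('w5.npz'))
p=ray(m,329.75,85.6,.046);a=ray(m,272.8,51.4,.016);b=ray(m,386.6,51.7,.016)
print(p,a,b,np.linalg.norm(a-b)); d=b-a;print('y dir ang',np.arctan2(d[0],-d[1]))
go(list(p[:2])+[.13])
"
```

```text
[ 0.5891599  -0.23924733  0.046     ] [ 0.61101704 -0.1854567   0.016     ] [ 0.62630482 -0.28416732  0.016     ] 0.09988744444360424
y dir ang 0.1536539191861088
t7.42 pos [ 0.4976 -0.2483  0.1689] shift cm [9.2  0.58 3.84] turn [-0.007  0.005  0.004] rows>=2.2 grip 0.347 F [ 0.  -0.6 -0.4]
```

The pin is at (.5892,-.2392), which agrees with the overview to about 1 mm, and the yaw is exact.

Call:
jog_arm(targets=[[0.6, 0.06, 0.3, -0.001, 0.001, 0.001], [1.2, 0.07, 0.5, -0.001, 0.001, 0], [1.6, 0.08, 0.6, -0.001, 0, 0], [1.6, 0.08, 0.6, -0.001, 0, 0], [1.5, 0.08, 0.5, -0.001, 0, 0], [1.0, 0.06, 0.4, -0.001, 0, 0], [0.6, 0.04, 0.2, 0, 0, 0], [0.3, 0, 0.1, 0, 0, 0]])

```text
time: 8.08
ee_pos: [0.5902, -0.2372, 0.1315]
tool_rot: [-0.001, 0.997, 0.079, -0.001]
wrist_force: [0.6, -0.6, -0.4]
grip_width: 0.347
```

```bash
python3 -c "
from h import *
go([.5892,-.2392,.075])"
```

```text
t8.08 pos [ 0.5902 -0.2372  0.1315] shift cm [-0.12  0.19  5.65] turn [-0.002  0.002  0.005] rows>=1.4 grip 0.347 F [ 0.6 -0.6 -0.4]
```

Call:
jog_arm(targets=[[-0.02, 0.03, 0.4, 0, 0, 0.001], [-0.02, 0.03, 0.7, 0, 0, 0.001], [-0.02, 0.03, 0.9, 0, 0, 0.001], [-0.02, 0.03, 1.0, 0, 0, 0.001], [-0.02, 0.03, 0.9, 0, 0, 0], [-0.02, 0.02, 0.7, 0, 0, 0], [0, 0.01, 0.4, 0, 0, 0], [0, 0, 0.2, 0, 0, 0]])

```text
time: 8.75
ee_pos: [0.5864, -0.2393, 0.0733]
tool_rot: [-0.001, 0.997, 0.076, -0.003]
wrist_force: [-0.2, 1.3, -0.2]
grip_width: 0.348
```

```bash
python3 -c "
from h import *
f=grab_frame('scene');crop(f,225,95,110,90,7,'s6.png')
go([.5892,-.2392,.0315])"
```

```text
t8.80 pos [ 0.586  -0.2391  0.073 ] shift cm [0.33 0.07 4.15] turn [-0.003  0.006 -0.001] rows>=1.0 grip 0.347 F [-0.3  0.  -1.1]
```

View pics/s6.png

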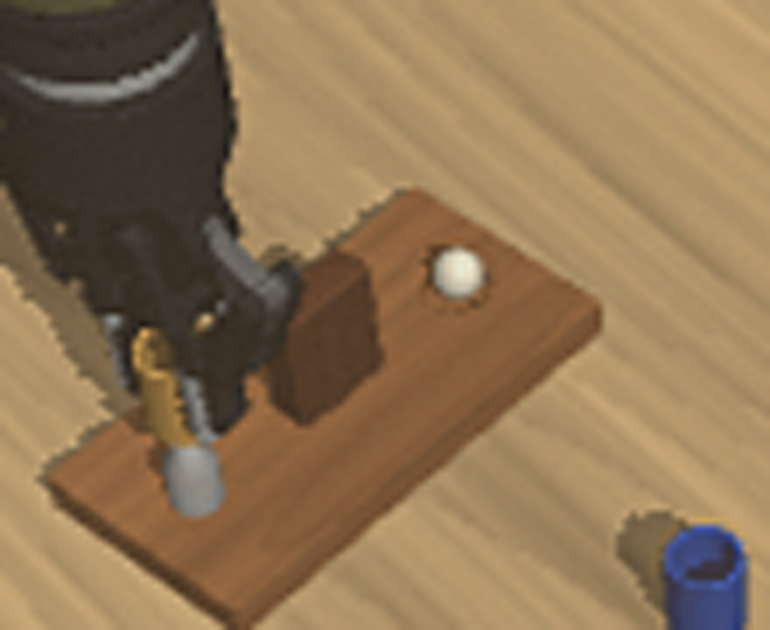

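The scene view shows the ferrule right above the pin tip, with the fingers clear of the handle. Now a slow descent with a small lateral correction.

Call:
jog_arm(targets=[[0.08, 0.01, 0.1, 0, 0.002, 0], [0.08, 0.01, 0.2, 0, 0.002, 0], [0.07, 0.01, 0.2, 0, 0.002, 0], [0.05, 0.01, 0.2, 0, 0, 0], [0.04, 0.01, 0.2, 0, 0, 0], [0.02, 0.01, 0.2, 0, 0, 0], [0.01, 0, 0.1, 0, 0, 0], [0, 0, 0.1, 0, 0, 0]])

```text
time: 9.47
ee_pos: [0.5917, -0.2398, 0.0607]
tool_rot: [-0.001, 0.997, 0.076, 0.002]
wrist_force: [0.0, -0.8, -0.4]
grip_width: 0.35
```

```bash
python3 -c "
from h import *
go([.5892,-.2392,.0315])"
```

```text
t9.47 pos [ 0.5917 -0.2398  0.0607] shift cm [-0.25 -0.1   2.92] turn [-0.001 -0.005 -0.001] rows>=1.0 grip 0.35 F [ 0.  -0.8 -0.4]
```

Call:
jog_arm(targets=[[-0.04, -0.02, 0.1, 0, -0.001, 0], [-0.04, -0.02, 0.15, 0, -0.001, 0], [-0.04, -0.02, 0.15, 0, -0.001, 0], [-0.03, -0.01, 0.15, 0, -0.001, 0], [-0.03, -0.01, 0.1, 0, 0, 0], [-0.02, 0, 0.1, 0, 0, 0], [0, 0, 0.05, 0, 0, 0], [0, 0, 0, 0, 0, 0]])

```text
time: 10.13
ee_pos: [0.5892, -0.2391, 0.0516]
tool_rot: [-0.001, 0.997, 0.076, -0.0]
wrist_force: [-0.0, -0.7, -0.3]
grip_width: 0.346
```

```bash
python3 -c "
from h import *
go([.5892,-.2392,.0315])"
```

```text
t10.13 pos [ 0.5892 -0.2391  0.0516] shift cm [-0.    0.01  2.01] turn [-0.001  0.    -0.001] rows>=1.0 grip 0.346 F [-0.  -0.7 -0.3]
```

Call:
jog_arm(targets=[[0, 0, 0.1, 0, 0, 0], [0, 0, 0.15, 0, 0, 0], [0, 0, 0.15, 0, 0, 0], [0, 0, 0.15, 0, 0, 0], [0, 0, 0.15, 0, 0, 0], [0, 0, 0.15, 0, 0, 0], [0, 0, 0.1, 0, 0, 0], [0, 0, 0.05, 0, 0, 0]])

```text
time: 10.8
ee_pos: [0.5894, -0.2392, 0.0407]
tool_rot: [-0.001, 0.997, 0.076, 0.0]
wrist_force: [-0.4, -0.1, -0.8]
grip_width: 0.347
```

```bash
python3 -c "
from h import *
go([.5892,-.2392,.0315])"
```

```text
t10.80 pos [ 0.5894 -0.2392  0.0407] shift cm [-0.02 -0.    0.92] turn [-0.001 -0.    -0.001] rows>=1.0 grip 0.347 F [-0.4 -0.1 -0.8]
```

No contact force so far. Going the rest of the way down.

Call:
jog_arm(targets=[[0, 0, 0.1, 0, 0, 0], [0, 0, 0.15, 0, 0, 0], [0, 0, 0.15, 0, 0, 0], [0, 0, 0.15, 0, 0, 0], [0, 0, 0.1, 0, 0, 0], [0, 0, 0.1, 0, 0, 0], [0, 0, 0.05, 0, 0, 0], [0, 0, 0, 0, 0, 0]])

```text
time: 11.47
ee_pos: [0.5893, -0.2392, 0.0316]
tool_rot: [-0.001, 0.997, 0.076, -0.0]
wrist_force: [-0.2, 0.3, -1.1]
grip_width: 0.346
```

```bash
python3 -c "
from h import *
go([.5892,-.2392,.0315])"
```

```text
t11.47 pos [ 0.5893 -0.2392  0.0316] shift cm [-0.01 -0.    0.01] turn [-0.001 -0.    -0.001] rows>=1.0 grip 0.346 F [-0.2  0.3 -1.1]
```

Call:
jog_arm(targets=[[0, 0, 0, 0, 0, 0], [0, 0, 0, 0, 0, 0], [0, 0, 0, 0, 0, 0], [0, 0, 0, 0, 0, 0], [0, 0, 0, 0, 0, 0], [0, 0, 0, 0, 0, 0], [0, 0, 0, 0, 0, 0], [0, 0, 0, 0, 0, 0]], jaw=-0.06)

```text
time: 12.13
ee_pos: [0.5901, -0.2395, 0.0325]
tool_rot: [-0.0, 0.997, 0.076, 0.001]
wrist_force: [-0.3, 0.1, 0.2]
grip_width: 0.529
```

```bash
python3 -c "
from h import *
f=grab_frame('wrist');cv2.imwrite('pics/w7.png',f)
go([.5892,-.2392,.14])"
```

```text
t12.18 pos [ 0.5901 -0.2395  0.0325] shift cm [ -0.06  -0.05 -10.75] turn [-0.    -0.002 -0.001] rows>=2.6 grip 0.529 F [-0.6  0.1 -0. ]
```

View pics/w7.png

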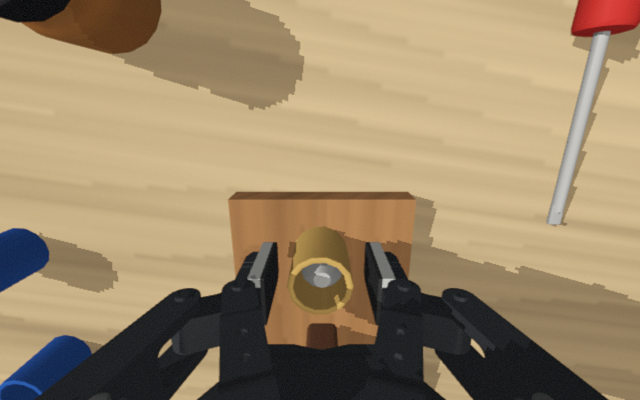

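The ferrule (321,270) is on the pin, the pin shows inside its bore, and both pads are clear. Rising.

Call:
jog_arm(targets=[[0, 0, -0.3, 0, 0, 0], [0, 0, -0.7, 0, 0, 0], [0, 0, -1.2, 0, 0, 0], [0, 0, -1.8, 0, 0, 0], [0, 0, -2.2, 0, 0, 0], [0, 0, -2.2, 0, 0, 0], [0, 0, -1.5, 0, 0, 0], [0, 0, -0.6, 0, 0, 0]])

```text
time: 12.85
ee_pos: [0.5877, -0.2387, 0.1423]
tool_rot: [-0.002, 0.997, 0.076, -0.002]
wrist_force: [0.8, 0.1, -0.1]
grip_width: 0.529
```

Call:
jog_arm(targets=[[-0.6, 0, 0, 0, 0, 0], [-1.2, 0, 0, 0, 0, 0], [-1.8, 0, 0, 0, 0, 0], [-2.2, 0, 0, 0, 0, 0], [-2.2, 0, 0, 0, 0, 0], [-1.8, 0, 0, 0, 0, 0], [-1.2, 0, 0, 0, 0, 0], [-0.6, 0, 0, 0, 0, 0]])

```text
time: 13.52
ee_pos: [0.4663, -0.2557, 0.1399]
tool_rot: [-0.002, 0.997, 0.077, -0.002]
wrist_force: [-0.1, -0.4, 0.1]
grip_width: 0.532
```

```bash
python3 -c "
from h import *
grab_frame('wrist')
m=camera_model('wrist')
f=grab_frame('wrist');cv2.imwrite('pics/w8.png',f)
crop(f,255,60,150,200,3,'w8c.png')
np.savez('w8.npz',**m)
go([.52,-.2497,.12])"
```

```text
t13.62 pos [ 0.4671 -0.2557  0.1401] shift cm [5.32 0.23 1.99] turn [-0.004  0.003  0.001] rows>=1.3 grip 0.531 F [ 0.  -0.3 -0.1]
```

View pics/w8.png

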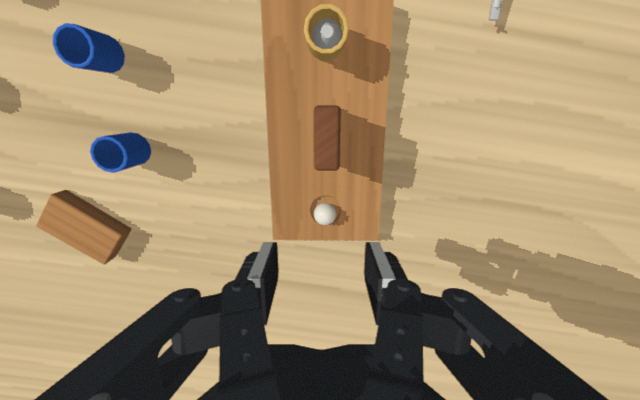

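View pics/w8c.png

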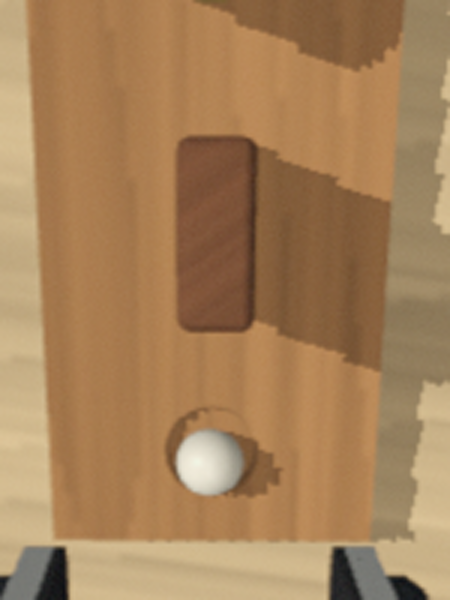

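Handle top is centred at (326.8,137.7), the eye is in the pocket at (325,214), and the ferrule is on the pin.

```bash
python3 -c "
from h import *
m=dict(np.load('w8.npz'))
p=ray(m,326.8,137.7,.071);print(p)
e=ray(m,324.8,214,.022);print('eye',e)
print('pocket est',p[:2]+.07*np.array([-.988,-.153]))
f=ray(m,325.5,30,.052);print('fer',f,'pin est',p[:2]-.07*np.array([-.988,-.153]))
go([p[0],p[1],.1])
go([p[0],p[1],.043])
"
```

```text
[ 0.52075672 -0.2498743   0.071     ]
eye [ 0.44874758 -0.26036043  0.022     ]
pocket est [ 0.45159672 -0.2605843 ]
fer [ 0.5884583  -0.23832685  0.052     ] pin est [ 0.58991672 -0.2391643 ]
t13.62 pos [ 0.4671 -0.2557  0.1401] shift cm [5.4  0.26 3.99] turn [-0.004  0.003  0.001] rows>=1.3 grip 0.531 F [ 0.  -0.3 -0.1]
t13.62 pos [ 0.4671 -0.2557  0.1401] shift cm [5.42 0.28 9.69] turn [-0.004  0.003  0.001] rows>=2.3 grip 0.531 F [ 0.  -0.3 -0.1]
```

Call:
jog_arm(targets=[[0.4, 0.03, 0.2, -0.001, 0, 0], [0.7, 0.04, 0.4, -0.001, 0, 0], [0.9, 0.04, 0.5, -0.001, 0, 0], [0.9, 0.04, 0.6, 0, 0, 0], [0.8, 0.04, 0.5, 0, 0, 0], [0.6, 0.03, 0.4, 0, 0, 0], [0.4, 0.02, 0.3, 0, 0, 0], [0.2, 0, 0.1, 0, 0, 0]])

```text
time: 14.28
ee_pos: [0.5267, -0.2494, 0.1051]
tool_rot: [0.0, 0.997, 0.079, 0.0]
wrist_force: [0.4, -0.4, 0.9]
grip_width: 0.528
```

```bash
python3 -c "
from h import *
go([.5205,-.2499,.043])"
```

```text
t14.28 pos [ 0.5267 -0.2494  0.1051] shift cm [-0.62 -0.05  6.21] turn [ 0.    -0.     0.005] rows>=1.5 grip 0.528 F [ 0.4 -0.4  0.9]
```

Call:
jog_arm(targets=[[-0.1, -0.01, 0.2, 0, 0, 0.001], [-0.1, -0.01, 0.4, 0, 0, 0.001], [-0.1, -0.01, 0.5, 0, 0, 0.001], [-0.1, 0, 0.5, 0, 0, 0.001], [-0.08, 0, 0.5, 0, 0, 0], [-0.05, 0, 0.4, 0, 0, 0], [-0.02, 0, 0.2, 0, 0, 0], [0, 0, 0.1, 0, 0, 0]])

```text
time: 14.95
ee_pos: [0.5193, -0.2498, 0.0738]
tool_rot: [-0.0, 0.997, 0.077, -0.001]
wrist_force: [0.0, -0.1, 0.6]
grip_width: 0.532
```

```bash
python3 -c "
from h import *
go([.5205,-.2499,.043])"
```

```text
t14.95 pos [ 0.5193 -0.2498  0.0738] shift cm [0.12 0.03 3.08] turn [-0.     0.002 -0.   ] rows>=1.0 grip 0.532 F [ 0.  -0.1  0.6]
```

Call:
jog_arm(targets=[[0.03, 0.01, 0.2, 0, 0, 0], [0.03, 0.01, 0.4, 0, 0, 0], [0.02, 0, 0.5, 0, 0, 0], [0.02, 0, 0.5, 0, 0, 0], [0.01, 0, 0.5, 0, 0, 0], [0, 0, 0.4, 0, 0, 0], [0, 0, 0.2, 0, 0, 0], [0, 0, 0.1, 0, 0, 0]])

```text
time: 15.62
ee_pos: [0.5208, -0.2501, 0.043]
tool_rot: [0.0, 0.997, 0.077, -0.0]
wrist_force: [-0.5, -0.8, -0.6]
grip_width: 0.531
```

```bash
python3 -c "
from h import *
go([.5205,-.2499,.043])
f=grab_frame('wrist');cv2.imwrite('pics/w9.png',f)
f=grab_frame('scene');crop(f,225,95,110,90,7,'s9.png')
go([.5205,-.2499,.043])"
```

```text
t15.62 pos [ 0.5208 -0.2501  0.043 ] shift cm [-0.03 -0.02  0.  ] turn [ 0.     0.001 -0.   ] rows>=1.0 grip 0.531 F [-0.5 -0.8 -0.6]
t15.72 pos [ 0.5207 -0.2501  0.0432] shift cm [-0.02 -0.02  0.02] turn [-0.     0.001 -0.   ] rows>=1.0 grip 0.523 F [-0.8  0.8 -0.5]
```

View pics/w9.png

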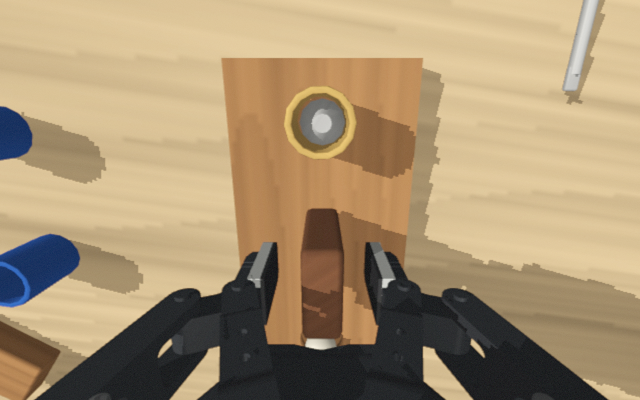

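View pics/s9.png

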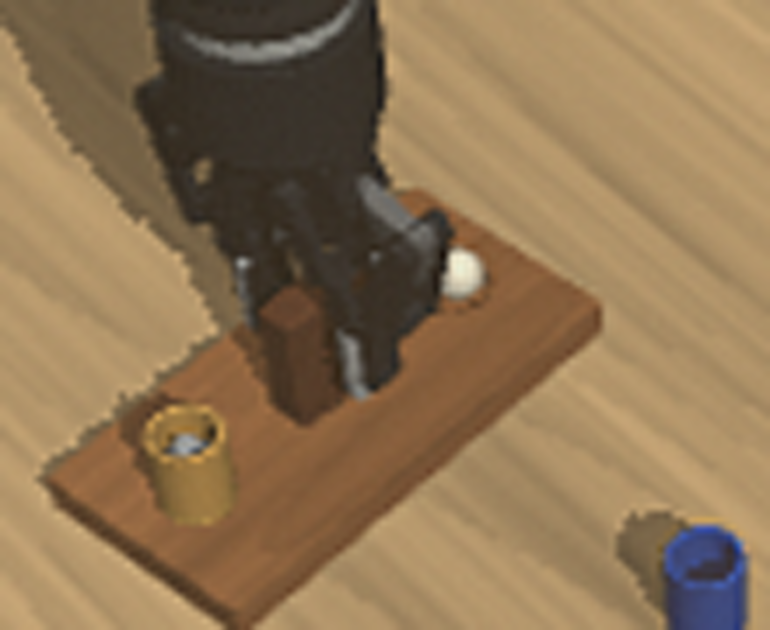

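The ferrule sits on the board and the handle is centred between the pads. Gripping.

Call:
jog_arm(targets=[[0, 0, 0, 0, 0, 0], [0, 0, 0, 0, 0, 0], [0, 0, 0, 0, 0, 0], [0, 0, 0, 0, 0, 0], [0, 0, 0, 0, 0, 0], [0, 0, 0, 0, 0, 0], [0, 0, 0, 0, 0, 0], [0, 0, 0, 0, 0, 0]], jaw=1, squeeze=80)

```text
time: 16.38
ee_pos: [0.5211, -0.2505, 0.0437]
tool_rot: [0.0, 0.997, 0.076, -0.0]
wrist_force: [1.2, -0.2, -1.2]
grip_width: 0.199
```

Call:
jog_arm(targets=[[0, 0, -0.1, 0, 0, 0], [0, 0, -0.2, 0, 0, 0], [0, 0, -0.3, 0, 0, 0], [0, 0, -0.4, 0, 0, 0], [0, 0, -0.5, 0, 0, 0], [0, 0, -0.5, 0, 0, 0], [0, 0, -0.6, 0, 0, 0], [0, 0, -0.6, 0, 0, 0]])

```text
time: 17.05
ee_pos: [0.5183, -0.249, 0.076]
tool_rot: [-0.001, 0.997, 0.077, -0.003]
wrist_force: [0.2, -0.7, -2.8]
grip_width: 0.204
```

```bash
python3 -c "
from h import *
go([.5205,-.2499,.20])"
```

```text
t17.05 pos [ 0.5183 -0.249   0.076 ] shift cm [  0.13   0.08 -12.4 ] turn [-0.003  0.006 -0.   ] rows>=3.0 grip 0.204 F [ 0.2 -0.7 -2.8]
```

Call:
jog_arm(targets=[[0.01, 0, -0.7, 0, 0, 0], [0.01, 0, -0.9, 0, 0.001, 0], [0.01, 0, -1.1, 0, 0.001, 0], [0.01, 0, -1.1, 0, 0.001, 0], [0.01, 0, -1.1, 0, 0, 0], [0, 0, -1.0, 0, 0, 0], [0, 0, -0.8, 0, 0, 0], [0, 0, -0.5, 0, 0, 0]])

```text
time: 17.72
ee_pos: [0.5198, -0.2493, 0.1577]
tool_rot: [-0.001, 0.997, 0.077, 0.0]
wrist_force: [0.4, 0.1, -3.6]
grip_width: 0.2
```

```bash
python3 -c "
from h import *
f=grab_frame('scene');crop(f,210,70,130,110,6,'s10.png')
go([.5205,-.2499,.20])"
```

```text
t17.77 pos [ 0.5203 -0.2496  0.1586] shift cm [ 0.02  0.03 -4.14] turn [-0.    -0.002 -0.   ] rows>=1.0 grip 0.201 F [ 0.9 -0.7 -2.3]
```

View pics/s10.png

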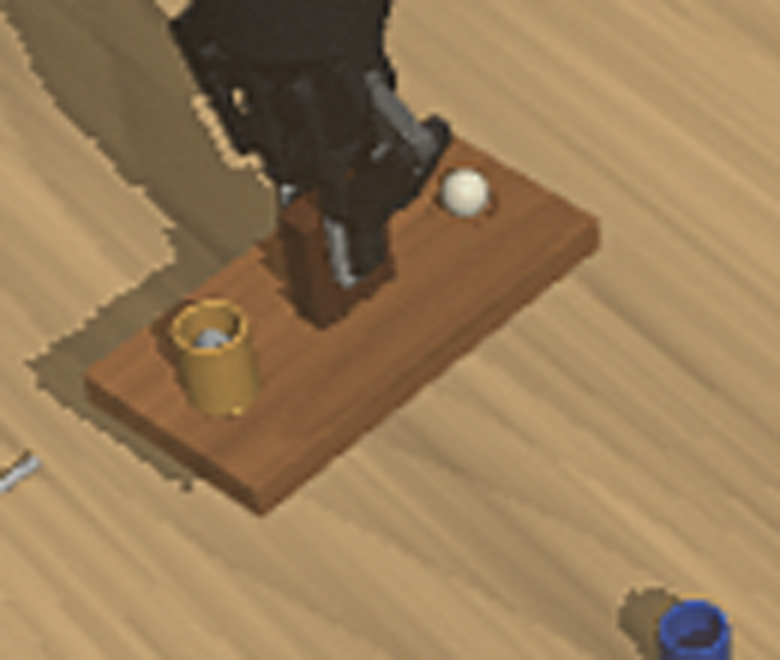

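The tray is lifted level, with the eye in its pocket and the ferrule on the pin. I'll carry it slowly, raising it at the same time.

Call:
jog_arm(targets=[[0.05, -0.3, -0.4, 0, 0, 0], [0.1, -0.6, -0.5, 0, 0, 0], [0.15, -0.9, -0.6, 0, 0, 0], [0.2, -1.2, -0.6, 0, 0, 0], [0.22, -1.4, -0.5, 0, 0, 0], [0.25, -1.5, -0.4, 0, 0, 0], [0.25, -1.5, -0.3, 0, 0, 0], [0.25, -1.5, -0.2, 0, 0, 0]])

```text
time: 18.43
ee_pos: [0.5195, -0.1523, 0.1957]
tool_rot: [-0.002, 0.997, 0.075, -0.001]
wrist_force: [0.0, 0.5, -4.2]
grip_width: 0.201
```

```bash
python3 -c "
from h import *
go([.527,.365,.20])"
```

```text
t18.43 pos [ 0.5195 -0.1523  0.1957] shift cm [  8.49 -51.04  -0.27] turn [-0.003  0.001 -0.003] rows>=12.2 grip 0.201 F [ 0.   0.5 -4.2]
```

Call:
jog_arm(targets=[[0.27, -1.6, -0.1, 0, 0, 0], [0.28, -1.7, 0, 0, 0, 0], [0.28, -1.7, 0, 0, 0, 0], [0.28, -1.7, 0, 0, 0, 0], [0.28, -1.7, 0, 0, 0, 0], [0.28, -1.7, 0, 0, 0, 0], [0.28, -1.7, 0, 0, 0, 0], [0.28, -1.7, 0, 0, 0, 0]])

```text
time: 19.1
ee_pos: [0.5163, 0.0013, 0.1999]
tool_rot: [-0.004, 0.997, 0.078, -0.002]
wrist_force: [0.2, 0.7, -3.7]
grip_width: 0.201
```

```bash
python3 -c "
from h import *
go([.527,.365,.20])"
```

```text
t19.10 pos [0.5163 0.0013 0.1999] shift cm [  6.73 -35.76   0.25] turn [-0.008  0.003  0.003] rows>=8.6 grip 0.201 F [ 0.2  0.7 -3.7]
```

Call:
jog_arm(targets=[[0.33, -1.7, 0, -0.001, 0, 0], [0.33, -1.7, 0, -0.001, 0, 0], [0.33, -1.7, 0, -0.001, 0, 0], [0.33, -1.7, 0, -0.001, 0, 0], [0.33, -1.7, 0, -0.001, 0, 0], [0.3, -1.6, 0, -0.001, 0, 0], [0.3, -1.5, 0, 0, 0, 0], [0.25, -1.3, 0, 0, 0, 0]])

```text
time: 19.77
ee_pos: [0.5182, 0.1208, 0.2025]
tool_rot: [-0.015, 0.994, 0.106, -0.005]
wrist_force: [0.1, 1.3, -2.9]
grip_width: 0.197
```

```bash
python3 -c "
from h import *
go([.527,.365,.20])"
```

```text
t19.77 pos [0.5182 0.1208 0.2025] shift cm [  6.   -23.67   0.92] turn [-0.03   0.008  0.058] rows>=5.7 grip 0.197 F [ 0.1  1.3 -2.9]
```

Tilt and yaw are starting to drift. I'll check the joint ranges before going on.

```bash
python3 -c "
from h import *
s=get_state();print(s['joints'].round(3),s['qvel'].round(3))
grab_frame('scene');s=get_state();print(s['joints'].round(3),s['qvel'].round(3))
go([.527,.365,.20])"
```

```text
[ 0.211  0.295 -0.186  1.096  0.03   3.141] [0.126 0.052 0.086 0.04  0.064 0.002]
[ 0.212  0.296 -0.185  1.096  0.032  3.141] [-0.023 -0.004 -0.009 -0.006 -0.031  0.002]
t19.82 pos [0.5187 0.1218 0.2026] shift cm [  5.95 -23.57   0.97] turn [-0.031  0.007  0.059] rows>=5.7 grip 0.201 F [ 0.5  1.  -3.6]
```

Joint 6 has reached its 3.14 limit. The arm clamps there, and j6 = j1 + π − yaw. The tray's heading is free at the goal, so I'll turn the tool to a larger yaw (about 0.9), which takes j6 back down. The TCP target for that yaw becomes (.5015,.409).

Call:
jog_arm(targets=[[0, 0, 0, -0.003, 0.001, -0.02], [0, 0, 0, -0.003, 0.001, -0.03], [0, 0, 0, -0.004, 0.001, -0.04], [0, 0, 0, -0.004, 0.001, -0.04], [0, 0, 0, -0.004, 0.001, -0.04], [0, 0, 0, -0.004, 0.001, -0.04], [0, 0, 0, -0.003, 0, -0.04], [0, 0, 0, -0.003, 0, -0.04]])

```text
time: 20.48
ee_pos: [0.5191, 0.1163, 0.202]
tool_rot: [0.0, 0.967, 0.254, 0.001]
wrist_force: [0.4, 0.3, -3.0]
grip_width: 0.203
```

```bash
python3 -c "
from h import *
go([.5015,.409,.20],.9);print(get_state()['joints'].round(3))"
```

```text
t20.48 pos [0.5191 0.1163 0.202 ] shift cm [ 12.86 -26.35   0.19] turn [ 0.001 -0.001 -0.386] rows>=6.3 grip 0.203 F [ 0.4  0.3 -3. ]
[ 2.210e-01  2.890e-01 -1.960e-01  1.084e+00 -1.000e-03  2.848e+00]
```

Call:
jog_arm(targets=[[0.15, -0.26, 0, 0, 0, -0.04], [0.32, -0.5, 0, 0, 0, -0.04], [0.5, -0.75, 0, 0, 0, -0.04], [0.7, -0.95, 0, 0, 0, -0.04], [0.8, -1.1, 0, 0, 0, -0.04], [0.9, -1.1, 0, 0, 0, -0.03], [0.95, -1.1, 0, 0, 0, -0.02], [1, -1.1, 0, 0, 0, -0.01]])

```text
time: 21.15
ee_pos: [0.5168, 0.201, 0.2014]
tool_rot: [0.002, 0.924, 0.382, -0.001]
wrist_force: [-0.2, 0.1, -4.4]
grip_width: 0.199
```

```bash
python3 -c "
from h import *
go([.5015,.409,.20],.9);print(get_state()['joints'].round(3))"
```

```text
t21.15 pos [0.5168 0.201  0.2014] shift cm [ 13.62 -15.8    0.04] turn [ 0.003  0.003 -0.116] rows>=3.8 grip 0.199 F [-0.2  0.1 -4.4]
[ 0.373  0.329 -0.139  1.104 -0.004  2.731]
```

Call:
jog_arm(targets=[[0.95, -1.1, 0, 0, 0, -0.01], [0.95, -1.1, 0, 0, 0, -0.01], [0.95, -1.1, 0, 0, 0, -0.01], [0.95, -1.1, 0, 0, 0, -0.01], [0.95, -1.1, 0, 0, 0, -0.01], [0.95, -1.1, 0, 0, 0, -0.01], [0.95, -1.1, 0, 0, 0, -0.01], [0.85, -0.95, 0, 0, 0, -0.01]])

```text
time: 21.82
ee_pos: [0.5012, 0.3296, 0.1999]
tool_rot: [0.002, 0.904, 0.428, -0.001]
wrist_force: [0.0, -0.5, -2.6]
grip_width: 0.198
```

```bash
python3 -c "
from h import *
go([.5015,.409,.20],.9);print(get_state()['joints'].round(3))"
```

```text
t21.82 pos [0.5012 0.3296 0.1999] shift cm [ 6.16 -5.01 -0.04] turn [ 0.002  0.003 -0.015] rows>=1.5 grip 0.198 F [ 0.  -0.5 -2.6]
[ 0.583  0.408 -0.022  1.143 -0.003  2.84 ]
```

Call:
jog_arm(targets=[[0.95, -0.8, 0, 0, 0, -0.003], [0.9, -0.7, 0, 0, 0, -0.003], [0.8, -0.6, 0, 0, 0, -0.003], [0.7, -0.5, 0, 0, 0, 0], [0.55, -0.4, 0, 0, 0, 0], [0.4, -0.3, 0, 0, 0, 0], [0.25, -0.2, 0, 0, 0, 0], [0.1, -0.1, 0, 0, 0, 0]])

```text
time: 22.48
ee_pos: [0.5016, 0.3979, 0.1986]
tool_rot: [0.002, 0.9, 0.435, -0.001]
wrist_force: [-0.2, 0.0, -3.9]
grip_width: 0.201
```

```bash
python3 -c "
from h import *
go([.5015,.409,.20],.9);print(get_state()['joints'].round(3))"
```

```text
t22.48 pos [0.5016 0.3979 0.1986] shift cm [ 0.87 -0.7  -0.14] turn [0.002 0.004 0.   ] rows>=1.0 grip 0.201 F [-0.2  0.  -3.9]
[ 0.672  0.479  0.091  1.186 -0.003  2.913]
```

Call:
jog_arm(targets=[[0.15, -0.1, 0, 0, 0, 0], [0.15, -0.1, 0, 0, 0, 0], [0.15, -0.1, 0, 0, 0, 0], [0.15, -0.1, 0, 0, 0, 0], [0.1, -0.1, 0, 0, 0, 0], [0.05, -0.05, 0, 0, 0, 0], [0, 0, 0, 0, 0, 0], [0, 0, 0, 0, 0, 0]])

```text
time: 23.15
ee_pos: [0.5024, 0.406, 0.1988]
tool_rot: [0.002, 0.901, 0.434, -0.002]
wrist_force: [-1.4, -0.3, -2.7]
grip_width: 0.199
```

```bash
python3 -c "
from h import *
go([.5015,.409,.20],.9)
f=grab_frame('scene');crop(f,360,150,170,180,4,'s11.png')
m=camera_model('scene');t=camera_model('top')
f=grab_frame('top');crop(f,150,150,150,120,5,'t11.png')
st=get_state();print(st['ee_pos'],st['qvel'].round(3))
pk=st['ee_pos'][:2]-.07*np.array([np.cos(.9),np.sin(.9)]);print('pocket',pk,'socket .458 .3543', np.hypot(*(pk-[.4578,.3543])))
z=st['ee_pos'][2]-.043+.022
for n,mm in (('s',m),('t',t)): print(n,proj(mm,[*pk,z]),proj(mm,[.458,.3543,.054]))
"
```

```text
t23.15 pos [0.5024 0.406  0.1988] shift cm [ 0.18 -0.26 -0.12] turn [ 0.002  0.005 -0.003] rows>=1.0 grip 0.199 F [-1.4 -0.3 -2.7]
[0.50233388 0.40597022 0.19876915] [-0.    -0.    -0.001  0.001  0.002 -0.004]
pocket [0.45882118 0.35113733] socket .458 .3543 0.0033234445444428615
s [482.94353146 256.28290811] [468.91270913 286.65998217]
t [177.42882748 226.610193  ] [194.79899018 228.37616493]
```

View pics/s11.png

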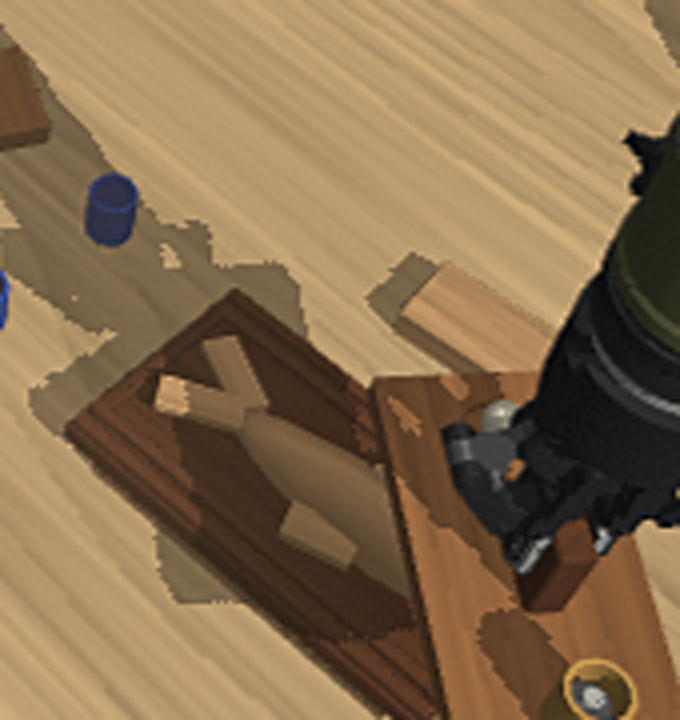

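View pics/t11.png

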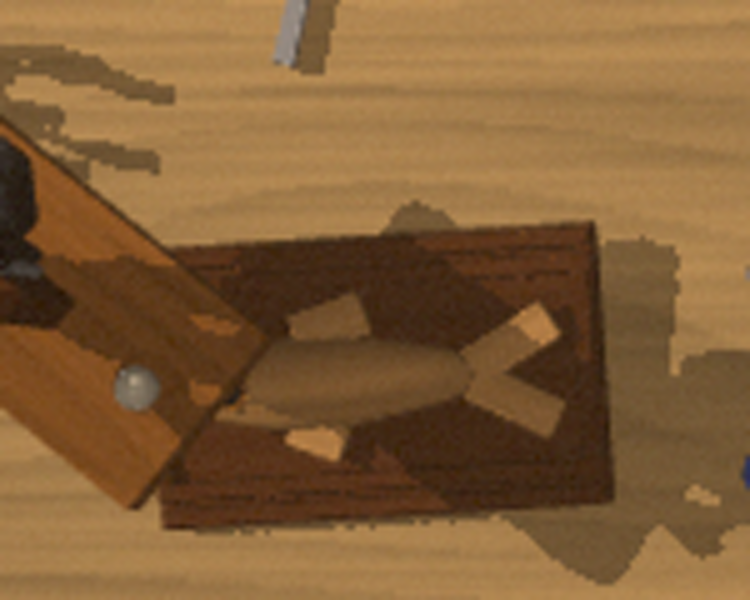

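The eye is seen at top (176.8,227.2) against a predicted (177.4,226.6), and at scene (484.6,254.2) against (482.9,256.3). The pocket is therefore within about 3–6 mm of plumb over the socket. The ferrule is on the pin, the tray is level and still, and the grip is holding, so I'm handing the job in.

```bash
python3 -c "
from h import *
print(finish_job())
s=get_state();print(s['ee_pos'],s['grip_width'])"
```

```text
the job is handed in; nothing more can be done
None
the job is handed in; nothing more can be done
```

I fitted the wide brass ferrule over the tray's pin and let it go. I then lifted the tray by its handle, carried it to the fish panel and handed the job in at about 23 s, still holding the tray. No verdict was reported.

**Last checks, just before handing in:**
- **Position:** the pocket was about 3 mm from plumb over the socket by the arm's pose. Seen by the cameras, the eye was within about 3 px of where it should be.
- **Height and stillness:** the tray's underside was about 156 mm above the bench, roughly 10 cm above the socket. It was within 0.01 rad of level and still.
- **Load:** the eye was in its pocket, the ferrule was on the pin, and the grip was holding at 80 N.
- **Other things:** I never gripped or went for the tight ferrule, the blue look-alikes or the bystanders. I took no final picture of all of them.

**What disagreed or went wrong:**
- The two fixed cameras differed by about 4 mm in x. I used the average and checked the pick, the pin and the handle with the wrist camera; the socket rests on that average alone.
- During the carry, joint 6 reached its 3.14 rad limit, which tilted the tray by about 0.03 rad for a moment. I turned the tray to a larger yaw (0.9 rad), which levelled it again.

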